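# Run down the filter's wing nut with the fingertips

## Robot

A 6-joint arm with a two-finger parallel gripper is mounted at the origin on a cart in front of the work surface, level with it; the furniture and walls round the work are solid. World frame = base frame: x ahead of the robot, y to its left, z up, the work surface at z = 0. Lengths are in m, angles in rad, forces in N, time in s.
With the tool pointing down it reaches from about 0.35 to 0.775 m from the base axis. Payload 5.5 kg.
Tool frame: the origin (TCP) lies midway between the tips of the shut fingers; the grasp point (between the pads) lies 19 mm behind it; z points along the fingers, y is the line along which they close (so a half turn about z gives the same grasp; the last joint's range is limited). The gripper opens to 85 mm and grips with 20 to 120 N. Pads are 22 mm wide; open, the fingers measure 114 mm over their backs; the gripper's body (76 mm by 85 mm) begins 54 mm behind the grasp point. The pads swing forward as they close: fully open they stand 13 mm farther back than shut.
Start: joints at [-1.341, 0.313, 0.046, 1.304, 0, 1.431], TCP at [0.208, -0.536, 0.211] pointing down, gripper open.
Joint ranges: [-2.76, 2.76], [-0.86, 1.69], [-1.03, 1.26], [-2.2, 2.34], [-1.47, 1.5], [-3.14, 3.14]. Speed limits (rad/s): [2.57, 2.57, 3.14, 3.14, 3.14, 3.14].

## Interface

Orientations are given as a unit quaternion [w, x, y, z].
In Python, from workcell import env gives the robot as it stands.
- The arm moves only by the tool move_arm, never from a script. Its argument "targets" is a list of rows, each a list of 3 entries, a list of its own where there are three numbers: the shift along the tool's x, y, z in mm, then the turn, a rotation vector about the tool's x, y, z in units of 10 degrees (1.0 is 10 degrees), then the closure, from -1 (fully open) to 1 (shut). In form: [[[dx, dy, dz], [ax, ay, az], gripper], ...]. A call has 1 to 5 rows; each row is the pose to reach, as a shift and turn from the pose commanded when the call began, along the tool's axes at that moment; what a row does not reach only later rows make up. A row lasts 1/8 s, in which the tool goes at most 62.5 mm and 10.7 degrees, less where a joint would pass 70% of its speed; a pose out of reach is approached as far as the arm can. A call with a gripper value outside its range is refused whole. The fingers move at their own pace and stop on an object; "squeeze" is the grip in N (left out, the last holds). Time passes only in rows, so rows that repeat a pose let the fingers close. It gives the time, the measured TCP pose, the force, the opening and the grip force at its end, in the units of the state.
- env.get_state(): the state, without advancing time (a new reading comes with each control period).
- env.read_camera(name): name is "side" or "top"; returns a dict with "pixels" (480x640x3 uint8, red, green, blue), "fovy" (degrees; the focal length in pixels is half the picture's height over the tangent of half this angle, whatever the lens; pixels are square), "cx", "cy" (the principal point, pixels), "extrinsics" (4x4, takes a point from world to camera coordinates). Camera axes: x right, y up, looking along -z (the intrinsics and any distortion apply to the point x, -y, -z); pixel columns grow to the right and rows downward; lengths in m; the calibration is good to about 2 mm. A picture is of the moment at which its call begins. There is no depth.
- env.hand_in(): hands the job in; it is judged then, once.
Trained networks look in a picture, given as the dict that the camera call returned (one of the last four; its "shot" number tells which), for a name from the list of things; names that differ only in an ending like _2 or _b are one class to them, and where a whole thing is asked for, a point or a joint stands for the part that bears it (a point fixed in the world has none). Each returns a list of dicts, best first, with "confidence" (0 to 1); they miss things now and then, are a little off and sometimes report something else, mostly with a low value. They report only what shows in the picture. A call takes as long as a camera call. They do not tell look-alikes from the thing itself.
- env.spot_in(thing, picture): "centre" ([x, y, z] in m, in world coordinates, good to about 4 mm: the middle of the surface that is visible of it).
- env.regions_of(thing, picture): "mask" (480x640 bool, what is visible of it).
- env.landmark_of(thing, picture): "centre" ([x, y, z] in m, in world coordinates, good to about 4 mm: a listed point, or the origin of a listed thing).
The state is a dict: "clock": time; "joint_pos": joint angles; "qvel": joint speeds; "tau": joint torques, N m; "tcp_pos": TCP position; "orientation": TCP orientation; "wrist_force": force on the tool from outside, world axes, zero at the start; "ft_torque": the same for the moment, N m; "finger_gap": finger opening in m; "grip_force": force on a finger pad.
Only numpy, scipy, OpenCV 4.12 (cv2) and the standard library are available. Lean on these libraries where they do the work, as an engineer would, in place of code of your own. Each camera call takes 0.05 s, during which the arm holds its last target. There are 200 camera calls.

## Task

The lid of the inlet filter on the worktop is closed but its wing nut is still loose: push the wings round clockwise (seen from above) with the fingertips, stroke after stroke, until the nut is fully down on the clamp bar and will turn no further. Only push the wings, never pinch them between the fingers; do not lift, tip or shift the filter, and leave the things around it where they stand.

Things in the scene. Friction and masses are not known exactly. Their poses are not given: they have to be found in the camera images.
- filter_housing: Loose, heavy (about 3 kg), squat round grey filter on the worktop, 124 mm across, flat lid at z = 58 mm; origin at the centre of its underside, z up. A steel clamp bar 22 mm wide (x) and 138 mm long (y) crosses the lid, its top at z = 66 mm. Brass pipe stubs reach y = +80 and -80 mm at z = 28 mm. The nut's vertical axis is x = y = 0.
- stud_foot (a point): Point on the nut's vertical axis at the top of the clamp bar, 66 mm above the worktop, axes as the filter's. The steel stud, 5 mm in radius, stands up 45 mm from here.
- keeper_arm (a point): Middle of the fixed keeper arm: steel rod 8 mm thick, level, 48 to 56 mm above the clamp bar's top, from an upright 78 mm from the axis on the filter's +x side (outside the wings' sweep) inwards to the stud's end. The wings pass 8 mm or more below it; a finger reaching down to the wings cannot pass and must be lifted over it or start anew beyond.
- wing_nut (a joint): Turn of the brass wing nut, rad: grows clockwise from above; 0 loose, 7.0 seated on the clamp bar at a hard stop; starts between 0.2 and 2.2. Light friction (0.04 N m, about 1 N at the wings); stays where left. Sinks 0.96 mm per rad, closing the gap under it. At value q wing A points at angle -q about z from the filter's +x axis, wing B opposite.
- wing_end_a (a point): Outer end of wing A, 49 mm from the axis, at half its height. Each wing is an upright brass plate 8 mm thick from the hub (radius 16 mm at its foot, 12 mm above) to a round end; seated it stands 7 to 33 mm above the clamp bar's top (up to 6.7 mm higher when loose).
- wing_end_b (a point): Outer end of wing B, the same as wing A, on the opposite side of the hub.
- push_faces: The counter-clockwise-looking faces of both wings (the 4 mm of each wing's thickness that is pushed to turn the nut clockwise); origin on the axis at the nut's underside.
- back_faces: The other faces of both wings (the 4 mm that look clockwise); origin as push_faces. Both faces pressed at once counts as a pinch.
- dosing_cup: Bystander: round pale dosing cup, 66 mm across, 50 mm high, about 0.17 m to the left of the filter; origin at the centre of its underside.
- tape_roll: Bystander: roll of black tape lying flat, 58 mm across, 19 mm high, about 0.17 m to the right of the filter; origin at the centre of its underside.
- dropper_bottle: Bystander: small brown dropper bottle, 33 mm across, 102 mm high, about 0.15 m from the filter on the side towards the robot; origin at the centre of its underside.
Things that resemble listed ones, but are neither listed nor needed, are in the scene too. What is meant by the filter_housing is not green, and is the smaller of those in its own colour.

How it is judged:
By the outcome, as a careful person would: the job done as asked, in the order asked, and still so for the second after the job is handed in, with the robot touching nothing.
It also fails if it takes over 58 s, if anything falls off the work surface, if the arm or the gripper's body presses on something with over 40 N, if the wrist force passes 120 N, or if a joint passes its speed limit or range.

## Working session

There is one attempt and no reset: what is moved stays moved. The work goes in short steps, Python scripts to look and compute and a tool call to move; the robot and the scene stay as the last step left them, time stands still between calls to the robot, and variables do not carry over. Pictures are saved under pics/ and viewed, at most 10 in all, crops included, and the job is handed in when it is done.

Besides the shell and the picture viewer there is one more tool, called after "Call:" as name(argument=value, ...) on one line, values as JSON. move_arm: Moves the arm, as the interface text tells. Its arguments: {"type":"object","properties":{"targets":{"type":"array","items":{"type":"array"}},"squeeze":{"type":"number"}},"required":["targets"]}

```bash
mkdir -p pics; ls; python3 - <<'E'
from workcell import env
import cv2,numpy as np
s=env.get_state();print({k:np.round(v,3).tolist() for k,v in s.items()})
for n in ("side","top"):
    p=env.read_camera(n)
    cv2.imwrite(f"pics/{n}0.png",p["pixels"][:,:,::-1])
    print(n,p["fovy"],p["cx"],p["cy"],np.round(p["extrinsics"],3).tolist(),[k for k in p])
    for t in ["filter_housing","stud_foot","keeper_arm","wing_end_a","dosing_cup","tape_roll","dropper_bottle"]:
        print(t,[(np.round(d["centre"],3).tolist(),round(d["confidence"],2)) for d in env.landmark_of(t,p)])
E
```

```text
pics
{'clock': 0.0, 'joint_pos': [-1.341, 0.314, 0.045, 1.304, -0.0, 1.431], 'qvel': [-0.0, 0.001, 0.001, 0.0, 0.0, -0.001], 'tau': [0.0, -48.063, 29.853, 0.019, 0.0, -0.0], 'tcp_pos': [0.208, -0.536, 0.21], 'orientation': [-0.001, 0.983, 0.184, -0.0], 'wrist_force': [0.339, -0.161, -0.895], 'ft_torque': [-0.077, 0.025, -0.024], 'grip_force': 0.0, 'finger_gap': 0.086}
side 51.471883523972025 321.8500824621074 235.66845705373572 [[1.0, -0.018, -0.003, -0.482], [0.016, 0.751, 0.66, -0.127], [-0.009, -0.66, 0.751, -1.042], [0.0, 0.0, 0.0, 1.0]] ['pixels', 'fovy', 'cx', 'cy', 'extrinsics', 'shot']
filter_housing [([0.396, -0.181, 0.001], 0.92), ([0.393, 0.362, 0.003], 0.87), ([0.528, 0.108, -0.001], 0.72), ([0.518, 0.104, 0.076], 0.29)]
stud_foot [([0.523, 0.112, 0.068], 0.93), ([0.391, 0.359, 0.086], 0.92), ([0.396, -0.181, 0.064], 0.71)]
keeper_arm [([0.362, -0.201, 0.116], 0.7), ([0.557, 0.092, 0.122], 0.62), ([0.342, 0.336, 0.152], 0.57)]
wing_end_a [([0.351, -0.201, 0.091], 0.86), ([0.447, 0.39, 0.121], 0.84), ([0.434, -0.161, 0.095], 0.72), ([0.536, 0.062, 0.094], 0.7), ([0.516, 0.
[... 447 characters left out ...]
cy', 'extrinsics', 'shot']
filter_housing [([0.394, -0.178, -0.002], 0.66), ([0.526, 0.105, 0.0], 0.65)]
stud_foot [([0.525, 0.104, 0.066], 0.97), ([0.391, -0.182, 0.072], 0.85), ([0.39, 0.36, 0.088], 0.78)]
keeper_arm [([0.568, 0.095, 0.12], 0.97), ([0.344, 0.337, 0.156], 0.82), ([0.359, -0.201, 0.121], 0.76)]
wing_end_a [([0.45, 0.387, 0.121], 0.87), ([0.517, 0.15, 0.09], 0.72), ([0.331, 0.331, 0.124], 0.63), ([0.536, 0.056, 0.09], 0.62), ([0.35, -0.2, 0.091], 0.54), ([0.438, -0.16, 0.092], 0.54)]
dosing_cup [([0.569, 0.272, -0.002], 0.81), ([0.495, -0.041, -0.001], 0.59)]
tape_roll [([0.496, -0.043, 0.0], 0.91)]
dropper_bottle [([0.404, 0.199, 0.002], 0.53), ([0.523, 0.105, 0.074], 0.31)]
```

View pics/top0.png

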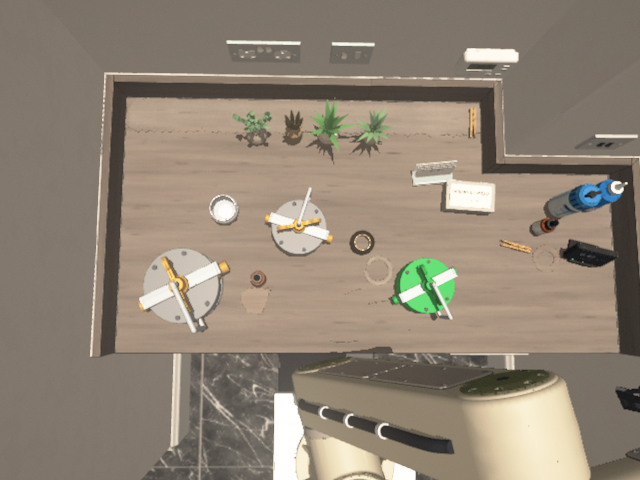

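View pics/side0.png

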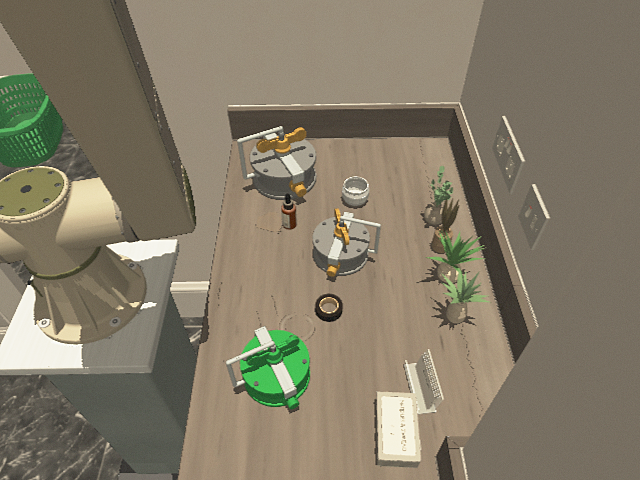

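The candidates in the top picture are the large grey filter at (182,285), the small grey one at (299,226) and the green one at (427,286). The target is not green and is the smaller grey, so I choose the one at (299,226). I'll check it with a model overlay in one crop.

```bash
cat > h.py <<'E'
import numpy as np,cv2
from workcell import env
C=np.array([.5255,.1065]); K=np.radians(-14)
def f2w(p):  # filter mm -> world m
    p=np.atleast_2d(np.array(p,float))/1000
    c,s=np.cos(K),np.sin(K)
    return np.c_[C[0]+c*p[:,0]-s*p[:,1],C[1]+s*p[:,0]+c*p[:,1],p[:,2]]
def proj(p,cam):
    E=cam["extrinsics"];f=240/np.tan(np.radians(cam["fovy"])/2)
    q=p@E[:3,:3].T+E[:3,3]
    return np.c_[cam["cx"]+f*q[:,0]/-q[:,2],cam["cy"]-f*q[:,1]/-q[:,2]]
def crop(cam,lines,r=60,k=6.5,z=80):
    c=proj(f2w([[0,0,z]]),cam)[0]
    M=np.array([[k,0,r*k-k*c[0]],[0,k,r*k-k*c[1]]])
    im=cv2.warpAffine(cam["pixels"][:,:,::-1].copy(),M,(int(2*r*k),int(2*r*k)),flags=cv2.INTER_CUBIC)
    for L,col in lines:
        q=proj(f2w(L),cam)@M[:,:2].T+M[:,2]
        cv2.polylines(im,[np.int32(q)],False,col,1)
    return im
def model(q):
    a=np.linspace(0,2*np.pi,60); up=(7-q)*.96
    w=np.array([np.cos(-q),np.sin(-q)])*49
    bar=[[x,y,66] for x,y in((11,69),(-11,69),(-11,-69),(11,-69),(11,69))]
    return [(np.c_[62*np.cos(a),62*np.sin(a),58+0*a],(255,0,0)),(bar,(0,0,255)),
      ([[*w,99+up],[*-w,99+up]],(0,255,0)),([[0,0,118],[78,0,118]],(255,0,255))]
E
python3 - <<'E'
from h import *
ims=[]
for n,r in(("top",38),("side",45)):
    p=env.read_camera(n); ims.append(cv2.resize(crop(p,model(1.13),r),(395,395)))
    import math
    m=[d for d in env.regions_of("wing_nut",p)]
    print(n,[(round(d["confidence"],2),int(d["mask"].sum())) for d in m])
cv2.imwrite("pics/ov1.png",np.hstack(ims))
E
```

```text
top [(0.58, 310), (0.58, 435), (0.58, 265)]
side [(0.65, 646), (0.64, 275), (0.61, 637)]
```

View pics/ov1.png

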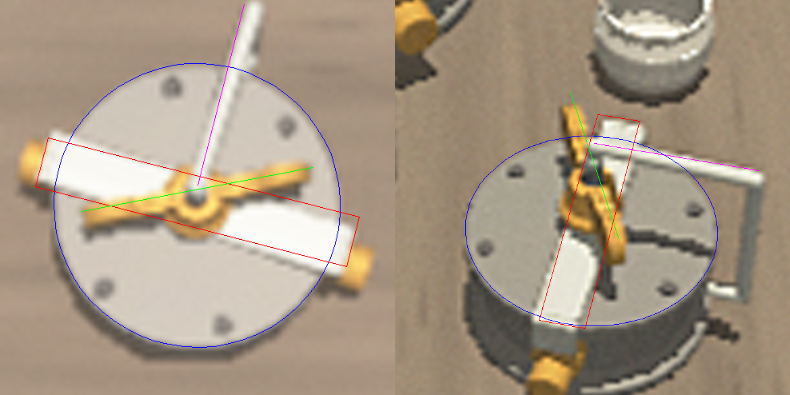

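The left (top) view shows the small grey filter with its lid centred near (197,203), the wings running (85,220)–(310,172) and the keeper up to (257,5). The position fits. The yaw is nearer -18°, which puts q at about 1.04.

```bash
sed -i 's/^C=.*/C=np.array([.5245,.106]); K=np.radians(-18)/' h.py; cat >> h.py <<'E'
from scipy.spatial.transform import Rotation as R
def st():
    s=env.get_state(); o=np.array(s["orientation"]); return s,np.array(s["tcp_pos"]),R.from_quat(o[[1,2,3,0]])
def delta(P,yaw=90):
    "filter points (mm, z world) -> tool shifts mm, plus turn (10deg) to tool x at K+yaw, pointing down"
    s,t,r=st(); D=r.inv().apply(f2w(P)-t)*1000
    y=K+np.radians(yaw); G=R.from_matrix(np.array([[np.cos(y),np.sin(y),0],[np.sin(y),-np.cos(y),0],[0,0,-1]]).T)
    print("t",round(s["clock"],2),"tcp filt",np.round(w2f(t),1),"F",np.round(s["wrist_force"],1),"j6",round(s["joint_pos"][5],2))
    print(np.round(D,1).tolist(),"turn",np.round(np.degrees((r.inv()*G).as_rotvec())/10,2))
def w2f(t):
    d=(t[:2]-C)*1000; c,s=np.cos(K),np.sin(K); return np.array([c*d[0]+s*d[1],-s*d[0]+c*d[1],t[2]*1000])
E
python3 -c "
from h import *
delta([[44,-20,210],[44,-20,84]])"
```

```text
t 1.0 tcp filt [-102.7 -708.6  211.1] F [ 0.3 -0.7  0.2] j6 1.43
[[548.9, -441.0, 1.1], [548.9, -441.0, 127.1]] turn [ 0.    0.   -5.08]
```

Call:
move_arm(targets=[[[549,-441,0],[0,0,-5.1],1],[[549,-441,0],[0,0,-5.1],1],[[549,-441,0],[0,0,-5.1],1],[[549,-441,0],[0,0,-5.1],1],[[549,-441,0],[0,0,-5.1],1]], squeeze=20)

```text
clock: 1.62
tcp_pos: [0.365, -0.264, 0.2114]
orientation: [0.001, 0.807, 0.591, 0.0]
wrist_force: [1.8, -1.0, 0.8]
finger_gap: -0.0003
grip_force: 0.0
```

```bash
python3 -c "
from h import *
delta([[44,-20,210],[44,-20,84]])"
```

```text
t 1.62 tcp filt [ -37.3 -401.2  211.4] F [ 1.8 -1.   0.8] j6 1.07
[[380.6, 84.3, 1.3], [380.6, 84.1, 127.3]] turn [0.01 0.   0.04]
```

Call:
move_arm(targets=[[[380,84,0],[0,0,0],1],[[380,84,0],[0,0,0],1],[[380,84,0],[0,0,0],1],[[380,84,0],[0,0,0],1],[[380,84,0],[0,0,0],1]])

```text
clock: 2.25
tcp_pos: [0.5228, 0.0062, 0.2114]
orientation: [0.001, 0.808, 0.589, 0.0]
wrist_force: [0.1, -0.2, 0.1]
finger_gap: -0.0001
grip_force: 0.0
```

```bash
python3 -c "
from h import *
delta([[44,-20,210],[44,-20,84]])"
```

```text
t 2.25 tcp filt [ 29.2 -95.5 211.4] F [ 0.1 -0.2  0.1] j6 1.74
[[75.4, 15.0, 1.4], [75.4, 14.9, 127.4]] turn [0.01 0.   0.02]
```

Call:
move_arm(targets=[[[60,12,0],[0,0,0],1],[[66,13,30],[0,0,0],1],[[66,13,70],[0,0,0],1],[[66,13,70],[0,0,0],1]])

```text
clock: 2.75
tcp_pos: [0.5517, 0.0635, 0.1381]
orientation: [-0.002, 0.808, 0.589, -0.003]
wrist_force: [-0.4, 0.2, -0.5]
finger_gap: -0.0001
grip_force: 0.0
```

```bash
python3 - <<'E'
from h import *
delta([[44,-20,140],[44,-20,84]])
ims=[]
_,t,_=st();f=w2f(t)
x,y=f[:2]; z=f[2]
box=[[x+14.5,y+11,z],[x-14.5,y+11,z],[x-14.5,y-11,z],[x+14.5,y-11,z],[x+14.5,y+11,z]]
for n,r in(("top",38),("side",45)):
    p=env.read_camera(n); ims.append(cv2.resize(crop(p,model(1.04)+[(box,(0,255,255))],r),(395,395)))
cv2.imwrite("pics/ov2.png",np.hstack(ims))
E
```

```text
t 2.75 tcp filt [ 39.  -32.  138.1] F [-0.4  0.2 -0.5] j6 1.85
[[12.0, 5.1, -1.9], [12.1, 5.4, 54.1]] turn [-0.04  0.01  0.02]
```

View pics/ov2.png

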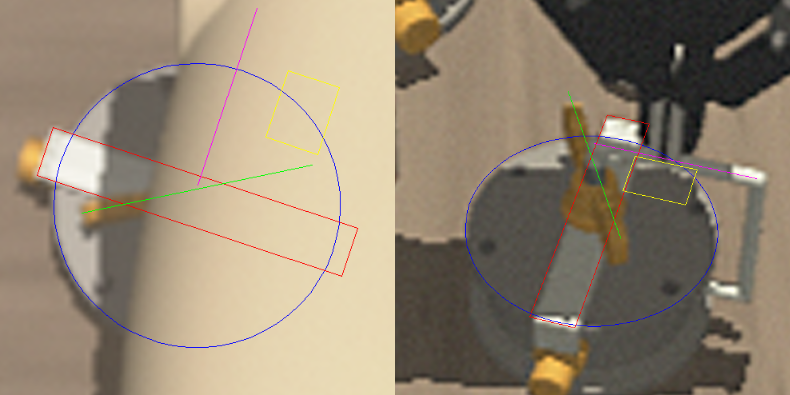

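Call:
move_arm(targets=[[[12,5,-2],[0,0,0],1],[[12,5,-2],[0,0,0],1],[[12,5,25],[0,0,0],1],[[12,5,54],[0,0,0],1],[[12,5,54],[0,0,0],1]])

```text
clock: 3.48
tcp_pos: [0.5613, 0.0729, 0.0857]
orientation: [-0.001, 0.808, 0.589, -0.001]
wrist_force: [-0.0, -0.3, -0.5]
finger_gap: -0.0003
grip_force: 0.0
```

```bash
cat > go.py <<'E'
import sys
from h import *
r=float(sys.argv[1]); a=[float(v) for v in sys.argv[2:]]
_,t,_=st();f=w2f(t);print("finger angle",np.degrees(np.arctan2(f[1],f[0])),"r",np.hypot(*f[:2]))
delta([[r*np.cos(np.radians(v)),r*np.sin(np.radians(v)),84] for v in a])
E
python3 go.py 44 -35 -45 -55 -65 -75
```

```text
finger angle -23.939556682882937 r 49.48130281476806
t 3.48 tcp filt [ 45.2 -20.1  85.7] F [-0.  -0.3 -0.5] j6 1.87
[[-5.1, -9.2, 1.8], [-11.0, -14.1, 1.8], [-15.9, -20.0, 1.8], [-19.7, -26.7, 1.9], [-22.3, -33.9, 1.9]] turn [-0.02  0.01  0.02]
```

Call:
move_arm(targets=[[[-5,-9,2],[0,0,0],1],[[-11,-14,2],[0,0,0],1],[[-16,-20,2],[0,0,0],1],[[-20,-27,2],[0,0,0],1],[[-22,-34,2],[0,0,0],1]])

```text
clock: 4.1
tcp_pos: [0.5232, 0.0622, 0.0853]
orientation: [0.0, 0.808, 0.589, 0.0]
wrist_force: [0.2, 0.5, -0.4]
finger_gap: 0.0001
grip_force: 0.0
```

```bash
python3 go.py 43 -80 -90 -100 -110 -120; python3 - <<'E'
from h import *
p=env.read_camera("side"); cv2.imwrite("pics/ov3.png",crop(p,model(1.04+.5),45))
E
```

```text
finger angle -73.66738789777284 r 43.77913954577167
t 4.1 tcp filt [ 12.3 -42.   85.3] F [ 0.2  0.5 -0.4] j6 1.85
[[-0.3, -4.8, 1.3], [-1.0, -12.3, 1.3], [-0.3, -19.8, 1.3], [1.7, -27.0, 1.3], [4.9, -33.8, 1.3]] turn [ 0.   -0.    0.02]
```

View pics/ov3.png

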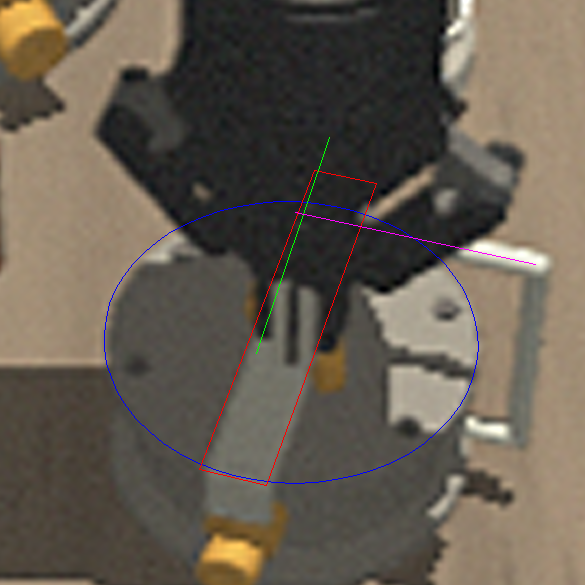

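The fingers are at about (290,330), with brass at (330,370) and (250,300). I'll project the model to see which wing position that means.

```bash
python3 - <<'E'
from h import *
p=env.read_camera("side"); c=proj(f2w([[0,0,80]]),p)[0]
_,t,_=st();f=w2f(t);x,y,z=f
P=lambda L:np.round((proj(f2w(L),p)-c+45)*6.5).astype(int).tolist()
print("tip corners",P([[x+14.5,y+11,z],[x-14.5,y+11,z],[x-14.5,y-11,z],[x+14.5,y-11,z]]),"tcp",P([[x,y,z]]))
for q in (60,80,100,110,120,130,140):
    w=49*np.array([np.cos(np.radians(q)),-np.sin(np.radians(q))]); u=(7-np.radians(q))*.96
    print(q,"A",P([[*w,73+u],[*w,99+u]]),"B",P([[*-w,73+u],[*-w,99+u]]))
for n in("wing_end_a","wing_nut"): print(n,[(P(w2f(np.array(d["centre"]))[None]),np.round(w2f(np.array(d["centre"]))).tolist(),round(d["confidence"],2)) for d in env.landmark_of("wing_end_a",p)] if n!="wing_nut" else "")
E
```

```text
tip corners [[346, 369], [259, 349], [239, 399], [328, 420]] tcp [[293, 384]]
60 A [[331, 407], [334, 353]] B [[256, 190], [257, 135]]
80 A [[277, 410], [279, 356]] B [[306, 188], [309, 134]]
100 A [[226, 399], [227, 345]] B [[355, 200], [358, 145]]
110 A [[203, 388], [203, 335]] B [[377, 210], [381, 155]]
120 A [[183, 375], [183, 321]] B [[397, 222], [401, 168]]
130 A [[167, 360], [166, 306]] B [[414, 238], [418, 183]]
140 A [[154, 342], [154, 288]] B [[427, 255], [432, 200]]
wing_end_a [([[-271, -236]], [-257.0, 156.0, 119.0], 0.93), ([[-324, 1153]], [-70.0, -347.0, 92.0], 0.85), ([[216, 804]], [19.0, -149.0, 4.0], 0.69), ([[8, 999]], [-1.0, -281.0, 95.0], 0.61), ([[54, -327]], [-161.0, 241.0, 119.0], 0.6), ([[332, 367]], [23.0, -38.0, 93.0], 0.39)]
wing_nut
```

```bash
python3 - <<'E'
from h import *
p=env.read_camera("side"); p["pixels"]=(255*(p["pixels"]/255.)**.45).astype(np.uint8)
_,t,_=st();x,y,z=w2f(t)
cv2.imwrite("pics/e4.png",crop(p,[([[x-3,y,z],[x+3,y,z]],(0,0,255)),([[x,y-3,z],[x,y+3,z]],(0,0,255))],24,24))
import math
E
python3 -c "
import cv2;i=cv2.imread('pics/e4.png');cv2.imwrite('pics/e4.png',cv2.resize(i,(590,590)))"
```

```text
(no output)
```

View pics/e4.png

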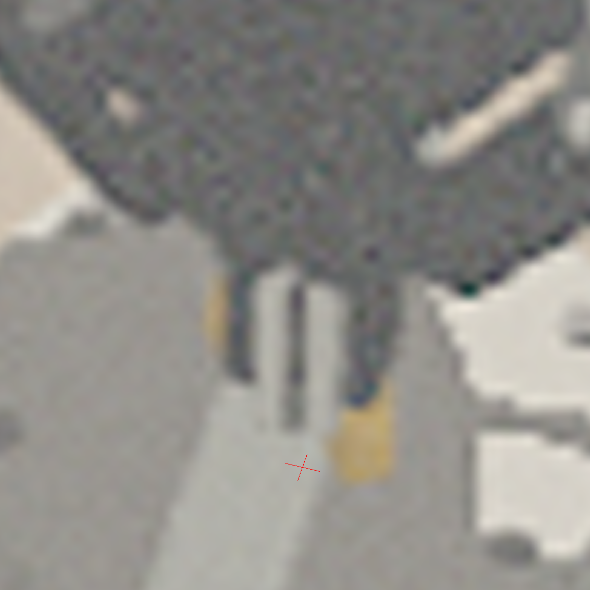

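The light pads end at about (295,430). The TCP should project to (301,466), and its front edge lower still. Wing A's end is still at (365,440), unmoved. The tips look about 20 mm higher than I assumed and passed over the wing, so I'll lift, go back and retry lower.

Call:
move_arm(targets=[[[0,0,-20],[0,0,0],1],[[10,18,-20],[0,0,0],1],[[22,34,-20],[0,0,0],1],[[22,34,0],[0,0,0],1],[[22,34,13],[0,0,0],1]])

```text
clock: 4.92
tcp_pos: [0.5628, 0.0731, 0.071]
orientation: [-0.0, 0.808, 0.589, -0.0]
wrist_force: [-1.0, 0.4, -0.6]
finger_gap: -0.0002
grip_force: 0.0
```

```bash
python3 go.py 44 -35 -45 -55 -65; python3 - <<'E'
from h import *
p=env.read_camera("side"); p["pixels"]=(255*(p["pixels"]/255.)**.45).astype(np.uint8)
_,t,_=st();x,y,z=w2f(t)
i=crop(p,[([[x-14,y-11,z],[x+14,y-11,z],[x+14,y+11,z],[x-14,y+11,z],[x-14,y-11,z]],(0,0,255))],27,22)
cv2.imwrite("pics/e5.png",cv2.resize(i,(590,590)))
E
```

```text
finger angle -22.657892450004013 r 50.460898621115206
t 4.92 tcp filt [ 46.6 -19.4  71. ] F [-1.   0.4 -0.6] j6 1.87
[[-5.8, -10.6, -13.0], [-11.6, -15.5, -13.0], [-16.5, -21.4, -13.0], [-20.3, -28.1, -13.0]] turn [-0.    0.    0.02]
```

View pics/e5.png

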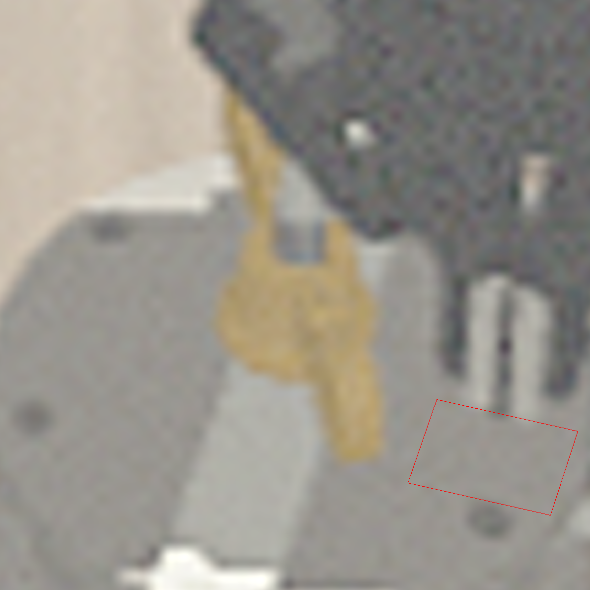

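Pad tips at (505,412) lie above the predicted tip box centred at (493,458). That confirms the tips are about 15–20 mm above the nominal TCP. Wing A ends at (355,450). I'll sweep about 5 mm lower.

Call:
move_arm(targets=[[[-3,-6,5],[0,0,0],1],[[-10,-14,5],[0,0,0],1],[[-15,-21,5],[0,0,0],1],[[-19,-28,5],[0,0,0],1],[[-21,-35,5],[0,0,0],1]])

```text
clock: 5.6
tcp_pos: [0.523, 0.0635, 0.0676]
orientation: [0.0, 0.808, 0.589, 0.001]
wrist_force: [1.6, -0.6, 0.2]
finger_gap: -0.0002
grip_force: 0.6
```

```bash
cat > w.py <<'E'
from h import *
p=env.read_camera("side")
print([np.round(w2f(np.array(d["centre"]))).tolist()+[round(d["confidence"],2)] for d in env.landmark_of("wing_end_a",p) if np.hypot(*w2f(np.array(d["centre"]))[:2])<70])
E
python3 w.py; python3 go.py 40 -80 -92 -104 -116 -128
```

```text
[[-7.0, -47.0, 94.0, 0.36]]
finger angle -75.08541229146103 r 42.42241582070394
t 5.7 tcp filt [ 10.9 -41.   67.4] F [-0.9 -0.9 -0.1] j6 1.85
[[1.6, -4.0, -16.6], [1.1, -12.3, -16.6], [2.2, -20.6, -16.6], [5.1, -28.4, -16.6], [9.6, -35.5, -16.6]] turn [-0.    0.    0.02]
```

Wing A has moved to about -98° in the filter frame, so contact works. Continuing.

Call:
move_arm(targets=[[[1.5,-4,0],[0,0,0],1],[[1,-12,0],[0,0,0],1],[[2,-20.5,0],[0,0,0],1],[[5,-28.5,0],[0,0,0],1],[[9.5,-35.5,0],[0,0,0],1]])

```text
clock: 6.32
tcp_pos: [0.4915, 0.084, 0.067]
orientation: [0.0, 0.808, 0.589, -0.0]
wrist_force: [0.9, -0.4, -0.1]
finger_gap: 0.0
grip_force: 0.6
```

```bash
python3 w.py; python3 go.py 40 -136 -148 -160 -172 -184
```

```text
[[41.0, 19.0, 90.0, 0.51]]
finger angle -129.1114753125932 r 39.82125133383496
t 6.42 tcp filt [-25.1 -30.9  67. ] F [ 0.4  0.1 -0.3] j6 1.89
[[3.1, -3.7, -17.0], [9.7, -8.8, -17.0], [17.3, -12.4, -17.0], [25.4, -14.4, -17.0], [33.7, -14.7, -17.0]] turn [-0.01  0.    0.02]
```

Call:
move_arm(targets=[[[3,-3.5,0],[0,0,0],1],[[9.5,-9,0],[0,0,0],1],[[17.5,-12.5,0],[0,0,0],1],[[25.5,-14.5,0],[0,0,0],1],[[33.5,-14.5,0],[0,0,0],1]])

```text
clock: 7.05
tcp_pos: [0.4884, 0.1205, 0.067]
orientation: [-0.0, 0.808, 0.589, -0.0]
wrist_force: [0.6, -1.1, -0.1]
finger_gap: -0.0001
grip_force: 0.6
```

```bash
python3 w.py; python3 go.py 40 -192 -204 -216 -228 -240
```

```text
[[43.0, -25.0, 93.0, 0.83], [-42.0, 27.0, 90.0, 0.66], [40.0, -0.0, 123.0, 0.59]]
finger angle 175.32050738329303 r 38.783323556096306
t 7.15 tcp filt [-38.7   3.2  67. ] F [-0.6 -0.1  0.4] j6 1.96
[[5.2, -0.5, -17.0], [13.1, 2.2, -17.0], [20.3, 6.4, -17.0], [26.5, 12.0, -17.0], [31.4, 18.8, -17.0]] turn [-0.   -0.    0.03]
```

Call:
move_arm(targets=[[[5,-0.5,0],[0,0,0],1],[[13,2,0],[0,0,0],1],[[20.5,6.5,0],[0,0,0],1],[[26.5,12,0],[0,0,0],1],[[31.5,19,0],[0,0,0],1]])

```text
clock: 7.78
tcp_pos: [0.5168, 0.1445, 0.067]
orientation: [-0.0, 0.808, 0.589, -0.0]
wrist_force: [-1.8, -0.2, 0.0]
finger_gap: -0.0002
grip_force: 0.5
```

```bash
python3 w.py; python3 go.py 40 -248 -260 -272 -284
```

```text
[[1.0, 51.0, 91.0, 0.7], [1.0, -51.0, 90.0, 0.6]]
finger angle 117.9596672436073 r 39.12972922839083
t 7.88 tcp filt [-18.3  34.6  67.1] F [ 0.1 -0.5 -0.2] j6 2.0
[[2.5, 3.4, -16.9], [4.8, 11.4, -16.9], [5.4, 19.8, -16.9], [4.2, 28.1, -16.9]] turn [ 0.01 -0.    0.02]
```

Call:
move_arm(targets=[[[2.5,3.5,0],[0,0,0],1],[[5,11.5,0],[0,0,0],1],[[5.5,20,0],[0,0,0],1],[[4,28,0],[0,0,0],1],[[4,28,0],[0,0,0],1]])

```text
clock: 8.5
tcp_pos: [0.5454, 0.1389, 0.0671]
orientation: [0.0, 0.808, 0.589, 0.0]
wrist_force: [-0.7, 0.1, -0.6]
finger_gap: 0.0001
grip_force: 0.0
```

```bash
python3 w.py; python3 go.py 46 -284 -85
```

```text
[[-35.0, -36.0, 88.0, 0.87], [36.0, 38.0, 88.0, 0.81]]
finger angle 76.57971954959015 r 38.82010082272822
t 8.6 tcp filt [ 9.  37.8 67.2] F [-0.1  0.   0.4] j6 1.99
[[6.9, 2.2, -16.8], [-83.6, -5.2, -16.8]] turn [ 0.   -0.    0.02]
```

Call:
move_arm(targets=[[[1,-6,0],[0,0,0],1],[[1,-6,-50],[0,0,0],1],[[1,-6,-68],[0,0,0],1],[[-40,-8,-68],[0,0,0],1],[[-80,-9,-68],[0,0,0],1]])

```text
clock: 9.22
tcp_pos: [0.5106, 0.0658, 0.1356]
orientation: [0.0, 0.808, 0.59, 0.0]
wrist_force: [0.1, -0.7, -0.5]
finger_gap: -0.0002
grip_force: 0.0
```

Call:
move_arm(targets=[[[0,0,0],[0,0,0],1],[[0,0,40],[0,0,0],1],[[0,0,68],[0,0,0],1],[[0,0,68],[0,0,0],1]])

```text
clock: 9.72
tcp_pos: [0.5091, 0.0668, 0.0652]
orientation: [-0.001, 0.808, 0.589, -0.002]
wrist_force: [0.4, -0.1, 0.1]
finger_gap: -0.0003
grip_force: 0.0
```

```bash
python3 w.py; python3 go.py 40 -100 -112 -124 -136 -148 -160 -172
```

```text
[[-36.0, -36.0, 90.0, 0.67], [-4.0, 0.0, 68.0, 0.61]]
finger angle -90.242535924395 r 41.54780268819298
t 9.82 tcp filt [ -0.2 -41.5  67.7] F [-0.1  0.6 -0. ] j6 1.85
[[2.2, -6.8, -16.3], [4.5, -14.8, -16.3], [8.5, -22.2, -16.3], [13.9, -28.5, -16.3], [20.5, -33.7, -16.3], [28.0, -37.3, -16.3], [36.1, -39.3, -16.3]] turn [ 0.   -0.    0.02]
```

Call:
move_arm(targets=[[[2,-7,0],[0,0,0],1],[[4.5,-15,0],[0,0,0],1],[[8.5,-22,0],[0,0,0],1],[[14,-28.5,0],[0,0,0],1],[[20.5,-33.5,0],[0,0,0],1]])

```text
clock: 10.45
tcp_pos: [0.4852, 0.0962, 0.0672]
orientation: [0.0, 0.808, 0.589, 0.0]
wrist_force: [1.3, -0.4, -0.9]
finger_gap: -0.0002
grip_force: 0.5
```

```bash
python3 w.py; python3 go.py 40 -154 -160 -166 -172 -178 -184
```

```text
[[51.0, 10.0, 90.0, 0.89], [-47.0, -6.0, 87.0, 0.7]]
finger angle -148.67581798282012 r 40.69758453634737
t 10.55 tcp filt [-34.8 -21.2  67. ] F [0.7 0.2 0.7] j6 1.91
[[3.6, -1.2, -17.0], [7.5, -2.8, -17.0], [11.5, -4.0, -17.0], [15.6, -4.8, -17.0], [19.8, -5.1, -17.0], [24.0, -5.0, -17.0]] turn [-0.   -0.    0.03]
```

Call:
move_arm(targets=[[[4,-1,0],[0,0,0],1],[[11.5,-4,0],[0,0,0],1],[[16,-5,0],[0,0,0],1],[[20,-5,0],[0,0,0],1]])

```text
clock: 11.05
tcp_pos: [0.4869, 0.1166, 0.067]
orientation: [0.0, 0.808, 0.589, -0.0]
wrist_force: [0.6, -1.6, 0.2]
finger_gap: -0.0
grip_force: 0.6
```

```bash
python3 w.py; python3 go.py 40 -180 -184 -188 -192 -196 -200 -204
```

```text
[[47.0, -15.0, 88.0, 0.75], [-47.0, 15.0, 89.0, 0.65]]
finger angle -178.00491298221428 r 39.021240021243
t 11.15 tcp filt [-39.   -1.4  67. ] F [-0.5  0.2 -0.3] j6 1.96
[[1.4, -1.0, -17.0], [4.2, -0.9, -17.0], [6.9, -0.6, -17.0], [9.7, -0.1, -17.0], [12.4, 0.6, -17.0], [15.0, 1.5, -17.0], [17.6, 2.5, -17.0]] turn [-0.   -0.    0.02]
```

Call:
move_arm(targets=[[[4,-1,0],[0,0,0],1],[[7,-0.5,0],[0,0,0],1],[[10,0,0],[0,0,0],1],[[11,0,0],[0,0,0],1]])

```text
clock: 11.65
tcp_pos: [0.4904, 0.1268, 0.0671]
orientation: [0.0, 0.808, 0.589, -0.0]
wrist_force: [-0.3, -1.8, 0.2]
finger_gap: 0.0003
grip_force: 0.6
```

Call:
move_arm(targets=[[[1,0,0],[0,0,0],1],[[1,0,0],[0,0,0],1]])

```text
clock: 11.9
tcp_pos: [0.4906, 0.1277, 0.0671]
orientation: [0.0, 0.808, 0.589, 0.0]
wrist_force: [-0.4, -0.6, 0.3]
finger_gap: -0.0001
grip_force: 0.5
```

```bash
python3 w.py; python3 go.py 40 -196 -200 -204
```

```text
[[-39.0, 31.0, 86.0, 0.8], [35.0, -27.0, 88.0, 0.78]]
finger angle 165.33708998090162 r 40.25197770456678
t 12.0 tcp filt [-38.9  10.2  67.1] F [-0.  -1.2  0.1] j6 1.98
[[0.8, 0.5, -16.9], [3.5, 1.4, -16.9], [6.1, 2.4, -16.9]] turn [ 0.   -0.    0.02]
```

Call:
move_arm(targets=[[[1,0.3,0],[0,0,0],1],[[1,0.3,0],[0,0,0],1]])

```text
clock: 12.25
tcp_pos: [0.491, 0.1283, 0.067]
orientation: [0.0, 0.808, 0.589, -0.0]
wrist_force: [-1.9, -2.1, 1.0]
finger_gap: -0.0001
grip_force: 1.1
```

Call:
move_arm(targets=[[[1,0.3,0],[0,0,0],1],[[1,0.3,0],[0,0,0],1]])

```text
clock: 12.5
tcp_pos: [0.4913, 0.1287, 0.0669]
orientation: [0.0, 0.808, 0.589, -0.001]
wrist_force: [-1.4, -5.1, 1.8]
finger_gap: -0.0003
grip_force: 2.3
```

Call:
move_arm(targets=[[[0.3,0.1,0],[0,0,0],1],[[0.3,0.1,0],[0,0,0],1]])

```text
clock: 12.75
tcp_pos: [0.4913, 0.1288, 0.0669]
orientation: [0.0, 0.808, 0.589, -0.001]
wrist_force: [-1.6, -6.3, 0.6]
finger_gap: 0.0002
grip_force: 2.5
```

Call:
move_arm(targets=[[[-10,-3,0],[0,0,0],1],[[-10,-3,0],[0,0,0],1],[[-10,-3,-50],[0,0,0],1],[[-10,-3,-110],[0,0,0],1],[[-60,-3,-150],[0,0,0],1]])

```text
clock: 13.38
tcp_pos: [0.473, 0.0761, 0.2191]
orientation: [0.001, 0.807, 0.591, 0.002]
wrist_force: [0.1, -1.4, 0.3]
finger_gap: 0.0
grip_force: 0.0
```

Call:
move_arm(targets=[[[-60,0,0],[0,0,0],1],[[-120,0,0],[0,0,0],1],[[-180,0,0],[0,0,0],1],[[-240,0,0],[0,0,0],1],[[-240,0,0],[0,0,0],1]])

```text
clock: 14.0
tcp_pos: [0.3971, -0.1575, 0.2164]
orientation: [0.001, 0.81, 0.586, 0.0]
wrist_force: [1.4, -0.3, -0.0]
finger_gap: -0.0001
grip_force: 0.0
```

```bash
python3 w.py; python3 - <<'E'
from h import *
print(st()[1])
ims=[]
for n,r in(("top",38),("side",45)):
    p=env.read_camera(n); ims.append(cv2.resize(crop(p,model(7.0),r),(395,395)))
    for t in("filter_housing","stud_foot","dosing_cup","tape_roll","dropper_bottle"): print(n,t,[np.round(d["centre"],3).tolist() for d in env.landmark_of(t,p)])
cv2.imwrite("pics/ov6.png",np.hstack(ims))
E
```

```text
[[-40.0, 34.0, 87.0, 0.91], [39.0, -31.0, 88.0, 0.6]]
[ 0.39769776 -0.15419389  0.21623553]
top filter_housing [[0.526, 0.107, 0.002], [0.391, 0.366, 0.003], [0.395, -0.181, -0.002]]
top stud_foot [[0.523, 0.104, 0.064], [0.392, 0.361, 0.088], [0.389, -0.181, 0.071]]
top dosing_cup [[0.57, 0.275, 0.002], [0.406, 0.195, 0.003]]
top tape_roll []
top dropper_bottle [[0.407, 0.196, 0.002], [0.502, 0.142, 0.086]]
side filter_housing [[0.526, 0.11, 0.0], [0.392, 0.36, 0.003], [0.524, 0.11, 0.069], [0.396, -0.18, 0.001]]
side stud_foot [[0.524, 0.109, 0.064], [0.391, 0.359, 0.085], [0.396, -0.178, 0.065]]
side dosing_cup [[0.57, 0.278, 0.001], [0.409, 0.202, 0.004]]
side tape_roll [[0.495, -0.042, 0.001], [0.523, 0.11, 0.066]]
side dropper_bottle [[0.409, 0.199, 0.002]]
```

View pics/ov6.png

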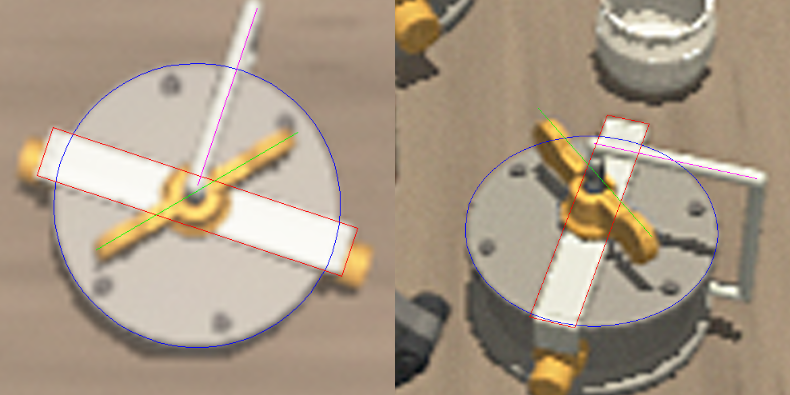

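In the top view the wings run (100,250)–(293,140), right on the seated model line. The filter and the things around it are in place, so I'm handing in.

```bash
python3 -c "
from workcell import env
print(env.hand_in())"
```

```text
the job is handed in; nothing more can be done
None
```

The wing nut is pushed clockwise to its hard stop on the clamp bar, with the filter and the things around it where they stood, and the job is handed in at about 14 s.

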